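# Log a specimen on the bench tally counters

## Task

Log the specimen just examined: with the fingertips, gently press the square key fully down and let it spring back up, then press the long bar-shaped key fully down in the same way, and draw back with both keys up. Leave these two counters standing where they are, neither pushed aside nor lifted, do not touch the counters with the round and the triangular key, and do not disturb the vials and the other things on the bench.

Things in the scene. Friction and masses are not known exactly. Their poses are not given: they have to be found in the camera images.
- counter_square: Loose light grey desk tally counter, a block 60 x 60 mm and 42 mm high, 0.25 to 0.45 kg, on rubber feet; one black spring key on its top, with a square cap, 28 x 28 mm. Origin at the centre of its underside; z up, its display window faces its own -x. The four counters are alike but for the shape of the key, and stand in any order, at any small yaw.
- key_square_top (a point): Centre of the top face of that key (a square cap, 28 x 28 mm), on the counter's middle axis, 60 mm above its underside when up; the cap is 9 mm thick. It sinks with the key.
- key_square (a joint): How far that key is pressed straight down, m: 0 = up, 0.008 = fully down. A spring brings it back up; about 1 N starts it and about 4.5 N takes it fully down, where it meets a hard stop.
- counter_round: Loose light grey desk tally counter, a block 60 x 60 mm and 42 mm high, 0.25 to 0.45 kg, on rubber feet; one black spring key on its top, with a round cap, 30 mm in diameter. Origin at the centre of its underside; z up, its display window faces its own -x. The four counters are alike but for the shape of the key, and stand in any order, at any small yaw.
- key_round_top (a point): Centre of the top face of that key (a round cap, 30 mm in diameter), on the counter's middle axis, 60 mm above its underside when up; the cap is 9 mm thick. It sinks with the key.
- key_round (a joint): How far that key is pressed straight down, m: 0 = up, 0.008 = fully down. A spring brings it back up; about 1 N starts it and about 4.5 N takes it fully down, where it meets a hard stop.
- counter_triangle: Loose light grey desk tally counter, a block 60 x 60 mm and 42 mm high, 0.25 to 0.45 kg, on rubber feet; one black spring key on its top, with a triangular cap (equal sides of about 38 mm). Origin at the centre of its underside; z up, its display window faces its own -x. The four counters are alike but for the shape of the key, and stand in any order, at any small yaw.
- key_triangle_top (a point): Centre of the top face of that key (a triangular cap (equal sides of about 38 mm)), on the counter's middle axis, 60 mm above its underside when up; the cap is 9 mm thick. It sinks with the key.
- key_triangle (a joint): How far that key is pressed straight down, m: 0 = up, 0.008 = fully down. A spring brings it back up; about 1 N starts it and about 4.5 N takes it fully down, where it meets a hard stop.
- counter_bar: Loose light grey desk tally counter, a block 60 x 60 mm and 42 mm high, 0.25 to 0.45 kg, on rubber feet; one black spring key on its top, with a long bar-shaped cap, 16 mm along its own x and 52 mm along its own y. Origin at the centre of its underside; z up, its display window faces its own -x. The four counters are alike but for the shape of the key, and stand in any order, at any small yaw.
- key_bar_top (a point): Centre of the top face of that key (a long bar-shaped cap, 16 mm along its own x and 52 mm along its own y), on the counter's middle axis, 60 mm above its underside when up; the cap is 9 mm thick. It sinks with the key.
- key_bar (a joint): How far that key is pressed straight down, m: 0 = up, 0.008 = fully down. A spring brings it back up; about 1 N starts it and about 4.5 N takes it fully down, where it meets a hard stop.
- vial_a: Loose capped glass vial, 26 mm in diameter, 55 mm high, among the counters. Origin at the centre of its underside.
- vial_b: Loose capped glass vial, 26 mm in diameter, 65 mm high, among the counters. Origin at the centre of its underside.
- vial_c: Loose capped glass vial, 26 mm in diameter, 55 mm high, among the counters. Origin at the centre of its underside.
- cup: Loose white plastic cup, 72 mm across the rim, 75 mm high, behind the counters. Origin under its centre.
- dish: Loose clear covered petri dish, 92 mm in diameter, 17 mm high, behind the counters. Origin under its centre.
- jar: Loose glass jar with a steel cap, 60 mm in diameter, 80 mm high, behind the counters. Origin under its centre.
- brush: Loose small brush, 160 mm long, lying crosswise in front of the counters, on the robot's side. Its origin lies on its underside.
There are look-alikes about, which are no part of the job. Leave any blue or purple look-alike of the counter_bar alone.

How it is judged (in metres and radians):
On the way, in this order (a step that is already met when the one before it is completed fails the run):
1. the square key is pressed down by the fingers (at least 5 of its 8 mm), the bar key being up (value of joint key_square above 0.005 m and contact force between the fingers and counter_square above 0.5 N and value of joint key_bar below 0.0012 m), for 0.1 s.
2. the square key is let up again (value of joint each of key_square, key_round, key_triangle, key_bar below 0.0012 m), for 0.1 s.
3. the bar key is pressed down by the fingers (at least 5 of its 8 mm), the square key being up (value of joint key_bar above 0.005 m and contact force between the fingers and counter_bar above 0.5 N and value of joint key_square below 0.0012 m), for 0.1 s.
At the end, for the whole second after the job is handed in: All four keys are up (within 1.2 mm), all four counters stand upright and at rest within 12 mm of where they were, and every other thing is within 12 mm of its start (all of step 2 and distance of each of counter_square, counter_round, counter_triangle, counter_bar, vial_a, vial_b, vial_c, cup, dish, jar, brush from where it was at the start of the episode below 0.012 m and angle between each of counter_square, counter_round, counter_triangle, counter_bar's own z axis and vertical below 0.05 rad and linear speed of each of counter_square, counter_round, counter_triangle, counter_bar below 0.01 m/s); the robot touches nothing.
It fails at once if a counter is lifted more than 8 mm or shifted more than 12 mm (height (world z) of any of counter_square, counter_round, counter_triangle, counter_bar above 0.008 m or distance of any of counter_square, counter_round, counter_triangle, counter_bar from where it was at the start of the episode above 0.012 m).
It fails at once if the counter with the round or the triangular key is touched (over 0.3 N) (contact force between any of the fingers, the arm and counter_round above 0.3 N or contact force between any of the fingers, the arm and counter_triangle above 0.3 N).
It fails at once if a key or counter is pressed harder than 25 N (contact force between any of the fingers, the arm and counter_square above 25 N or contact force between any of the fingers, the arm and counter_bar above 25 N).
It fails at once if a vial, the cup, the dish, the jar or the brush is moved more than 12 mm (distance of any of vial_a, vial_b, vial_c, cup, dish, jar, brush from where it was at the start of the episode above 0.012 m).
It also fails if it takes over 48 s, if anything falls off the work surface, if the arm or the gripper's body presses on something with over 40 N, if the wrist force passes 120 N, or if a joint passes its speed limit or range.

## Robot

A 6-joint arm with a two-finger parallel gripper is mounted at the origin on the work surface. World frame = base frame: x ahead of the robot, y to its left, z up, the work surface at z = 0. Lengths are in m, angles in degrees, forces in N, time in s.
With the tool pointing down it reaches from about 0.25 to 0.85 m from the base axis. Payload 12.5 kg.
Tool frame: the origin (TCP) lies midway between the tips of the shut fingers; the grasp point (between the pads) lies 19 mm behind it (pinch_z is the distance from the TCP to the grasp point, in m); z points along the fingers, y is the line along which they close (so a half turn about z gives the same grasp; the last joint's range is limited). The gripper opens to 93 mm and grips with 3 to 60 N. Pads are 15 mm wide; open, the fingers measure 128 mm over their backs; the gripper's body (75 mm by 188 mm) begins 65 mm behind the grasp point.
Start: joints at [69.866, 20.094, 94.641, -0, 65.266, -4.847], TCP at [0.145, 0.531, 0.219] pointing down, gripper open.
Joint ranges: [-157.81, 157.81], [-45, 120.19], [0.68, 151.7], [-89.99, 269.99], [4.06, 180], [-164.3, 164.3]. Speed limits (degrees/s): [127.2, 127.2, 159.86, 180, 180, 180].

## Interface

Orientations are given as [roll, pitch, yaw] about the fixed x, y, z axes, in that order (R = Rz(yaw) Ry(pitch) Rx(roll)).
In Python, from cell import * gives the robot as it stands.
- The arm moves only by the tool step_arm, never from a script. Its argument "plan" is a list that holds one entry, the list of rows, each a list of 4 numbers: the shift along the tool's x, y, z in mm, then the turn about the tool's z in degrees. In form: [[[tx, ty, tz, turn], ...]]. A call has 1 to 5 rows; each row is the pose to reach, as a shift and turn from the pose commanded when the call began, along the tool's axes at that moment; what a row does not reach only later rows make up. A row lasts 1/12 s, in which the tool goes at most 41.7 mm and 7.16 degrees, less where a joint would pass 70% of its speed; a pose out of reach is approached as far as the arm can. A call with a gripper value outside its range is refused whole. "hand" is the opening in per cent of the stroke, from 0 (shut) to 100 (fully open), set as the call begins (left out, the last holds). The fingers move at their own pace and stop on an object; "newtons" is the grip in N (left out, the last holds). Time passes only in rows, so rows that repeat a pose let the fingers close. It gives the time, the measured TCP pose, the force, the opening and the grip force at its end, in the units of the state.
- state(): the state, without advancing time (a new reading comes with each control period).
- read_camera(name): name is "scene" or "top" or "wrist"; returns a dict with "img" (420x560x3 uint8, blue, green, red), "fx", "fy", "cx", "cy" (pixels), "rvec" (rotation vector, rad) and "tvec" (3), from world to camera coordinates, as OpenCV has them; the wrist camera has in their place "hand_eye" (4x4, takes a point from camera to tool coordinates, whose origin is the TCP and whose axes are the flange's). Camera axes: x right, y down, z forward; pixel columns grow to the right and rows downward; lengths in m; the calibration is good to about 2 mm. A picture is of the moment at which its call begins: read the wrist's pose just before it. There is no depth.
- job_done(): hands the job in; it is judged then, once.
Trained networks look in a picture, given as the dict that the camera call returned (one of the last four; its "shot" number tells which), for a name from the list of things; names that differ only in an ending like _2 or _b are one class to them, and where a whole thing is asked for, a point or a joint stands for the part that bears it (a point fixed in the world has none). Each returns a list of dicts, best first, with "p" (0 to 1); they miss things now and then, are a little off and sometimes report something else, mostly with a low value. They report only what shows in the picture. A call takes as long as a camera call. They do not tell look-alikes from the thing itself.
- boxes_of(picture, thing): "position" ([row, column] in pixels, amid what is visible of it).
- tip_of(picture, thing): "position" ([row, column] in pixels: a listed point, or the origin of a listed thing).
The state is a dict: "time": time; "q": joint angles; "qd": joint speeds; "joint_torque": joint torques, N m; "ee_pos": TCP position; "ee_rot": TCP orientation; "force": force on the tool from outside, world axes, zero at the start; "torque": the same for the moment, N m; "width": finger opening in m; "gripper_force": force on a finger pad.
Only numpy, scipy, OpenCV 4.12 (cv2) and the standard library are available. Lean on these libraries where they do the work, as an engineer would, in place of code of your own. Each camera call takes 0.05 s, during which the arm holds its last target. There are 200 camera calls.

## Working session

There is one attempt and no reset: what is moved stays moved. The work goes in short steps, Python scripts to look and compute and a tool call to move; the robot and the scene stay as the last step left them, time stands still between calls to the robot, and variables do not carry over. Pictures are saved under pics/ and viewed, at most 10 in all, crops included, and the job is handed in when it is done.

Besides the shell and the picture viewer there is one more tool, called as name([rows], argument=value, ...), one row to a line, values as JSON. step_arm: Moves the arm, as the interface text tells. Its arguments: {"type":"object","properties":{"plan":{"type":"array"},"hand":{"type":"number"},"newtons":{"type":"number"}},"required":["plan"]}

```bash
mkdir -p pics; cat > h.py <<'E'
from cell import *
import numpy as np, cv2
def ray(c,px,z):
    R=cv2.Rodrigues(np.array(c["rvec"],float))[0];t=np.array(c["tvec"],float).ravel()
    d=R.T@np.array([(px[1]-c["cx"])/c["fx"],(px[0]-c["cy"])/c["fy"],1]);o=-R.T@t
    return o+d*(z-o[2])/d[2]
E
python3 - <<'E'
from h import *
s=state();print(s["time"],s["ee_pos"],s["ee_rot"],s["width"])
for n in("top","scene"):
    c=read_camera(n);cv2.imwrite(f"pics/{n}.png",c["img"])
    for k in("key_square_top","key_bar_top","key_round_top","key_triangle_top"):
        for r in tip_of(c,k)[:3]:print(n,k,np.round(r["position"]),round(r["p"],2),np.round(ray(c,r["position"],.06),4))
E
```

```text
0.0 [0.14485485 0.53020994 0.21808268] [-1.79930332e+02 -5.12369813e-03  1.64714675e+02] 0.09273476236370257
top key_square_top [208. 271.] 0.55 [0.5807 0.0835 0.06  ]
top key_bar_top [190. 138.] 0.63 [0.6244 0.415  0.06  ]
top key_bar_top [253. 134.] 0.58 [0.4674 0.4207 0.06  ]
top key_bar_top [273. 174.] 0.52 [0.4194 0.3201 0.06  ]
top key_round_top [244. 342.] 0.48 [ 0.4931 -0.0945  0.06  ]
top key_round_top [208. 273.] 0.45 [0.5812 0.0793 0.06  ]
top key_triangle_top [227. 422.] 0.67 [ 0.536  -0.2935  0.06  ]
top key_triangle_top [228. 416.] 0.29 [ 0.5331 -0.2772  0.06  ]
scene key_square_top [217. 297.] 0.67 [0.5915 0.0782 0.06  ]
scene key_bar_top [132. 352.] 0.68 [0.4238 0.3128 0.06  ]
scene key_bar_top [174. 443.] 0.66 [0.6294 0.4186 0.06  ]
scene key_bar_top [128. 401.] 0.54 [0.4642 0.4247 0.06  ]
scene key_round_top [212. 200.] 0.68 [ 0.4889 -0.0939  0.06  ]
scene key_triangle_top [266. 102.] 0.73 [ 0.5296 -0.308   0.06  ]
```

View pics/top.png

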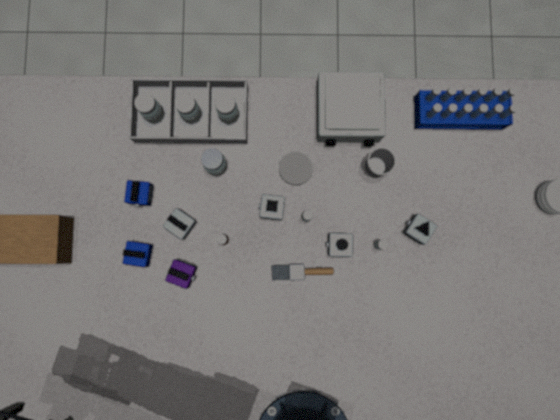

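View pics/scene.png

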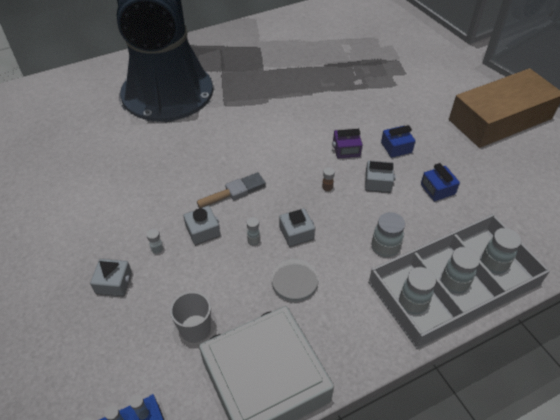

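The top view shows these bar-key candidates: blue (193,138), blue (253,137), purple (272,181) and light grey (223,180). By the description I choose the grey one. The square key is at (206,272), the round one at (244,341) and the triangle at (228,421). In the scene view the grey bar is at about (168,380) and the square at (216,297). I'll measure the caps and check them in a crop.

```bash
python3 - <<'E'
from h import *
ims=[]
for n,ps in(("top",{"sq":(206,272),"bar":(223,180)}),("scene",{"sq":(216,297),"bar":(167,380)})):
    c=read_camera(n);g=c["img"].max(2)
    for k,(r,q) in ps.items():
        w=14;sub=g[r-w:r+w,q-w:q+w]
        m=(sub<60).astype(np.uint8);N,l,st,ce=cv2.connectedComponentsWithStats(m)
        i=min(range(1,N),key=lambda i:np.hypot(*(ce[i]-w))+ (99 if st[i,4]<12 else 0))
        ctr=(ce[i][1]+r-w,ce[i][0]+q-w)
        rc=cv2.minAreaRect(np.argwhere(l==i).astype(np.float32)+np.float32([r-w,q-w]))
        b=cv2.boxPoints(rc);P=[ray(c,p,.06)[:2] for p in b]
        print(n,k,np.round(ctr,1),st[i,4],np.round(ray(c,ctr,.058),4),"edges",[(round(float(np.hypot(*(P[j+1]-P[j])))*1000),round(float(np.degrees(np.arctan2(*(P[j+1]-P[j])[::-1]))))) for j in(0,1)])
        ims.append(cv2.resize(c["img"][r-25:r+25,q-25:q+25],(300,300),interpolation=2))
cv2.imwrite("pics/crop.png",np.vstack([np.hstack(ims[:2]),np.hstack(ims[2:])]))
E
```

```text
top sq [205.5 271.6] 94 [0.5878 0.0819 0.058 ] edges [(23, -179), (22, -90)]
top bar [222.5 176.9] 107 [0.5433 0.3171 0.058 ] edges [(13, 148), (51, -123)]
scene sq [217.  296.5] 160 [0.5895 0.0783 0.058 ] edges [(28, -94), (32, -13)]
scene bar [165.8 380.9] 171 [0.545 0.314 0.058] edges [(23, -36), (49, 56)]
```

View pics/crop.png

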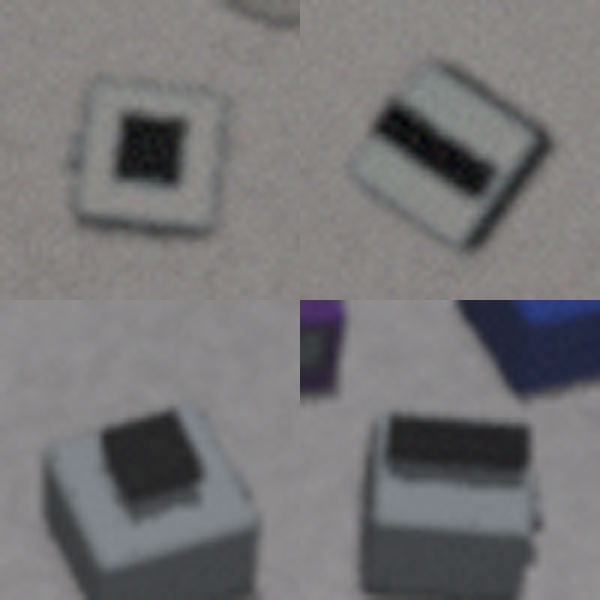

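The crops confirm a black square cap on one grey block and a black bar cap on the other. Next I shut the fingers and move above the square key.

step_arm([
  [[-34,-20,0,0],[-68,-40,0,0],[-102,-60,0,0],[-136,-80,0,0],[-170,-100,0,0]],
], hand=0, newtons=10)

```text
time: 1.02
ee_pos: [0.2835, 0.3878, 0.2188]
ee_rot: [180.0, 0.0, 164.7]
force: [0.3, -0.0, -0.4]
width: 0.0643
gripper_force: 0.0
```

step_arm([
  [[-34,-20,0,0],[-68,-40,0,0],[-102,-60,0,0],[-136,-80,0,0],[-170,-100,0,0]],
])

```text
time: 1.43
ee_pos: [0.4213, 0.2463, 0.2189]
ee_rot: [180.0, 0.0, 164.7]
force: [0.1, 0.5, -0.3]
width: 0.0309
gripper_force: 0.0
```

step_arm([
  [[-34,-20,0,0],[-68,-40,0,0],[-102,-60,0,0],[-136,-80,0,0],[-170,-100,0,0]],
])

```text
time: 1.85
ee_pos: [0.559, 0.1049, 0.2187]
ee_rot: [180.0, 0.0, 164.7]
force: [0.6, 0.0, -0.4]
width: 0.0011
gripper_force: 0.0
```

step_arm([
  [[-34,-17,20,0],[-34,-17,50,0],[-34,-17,80,0],[-34,-17,80,0],[-34,-17,80,0]],
])

```text
time: 2.27
ee_pos: [0.5856, 0.0813, 0.1381]
ee_rot: [-180.0, -0.1, 164.7]
force: [-0.4, 0.1, 0.9]
width: 0.0005
gripper_force: 0.0
```

```bash
cat >> h.py <<'E'
from scipy.spatial.transform import Rotation as Ro
def wr(c,s,px,z):
    H=np.array(c["hand_eye"]);R=Ro.from_euler("xyz",s["ee_rot"],degrees=True).as_matrix()
    d=R@H[:3,:3]@np.array([(px[1]-c["cx"])/c["fx"],(px[0]-c["cy"])/c["fy"],1]);o=R@H[:3,3]+np.array(s["ee_pos"])
    return o+d*(z-o[2])/d[2]
E
python3 - <<'E'
from h import *
s=state();c=read_camera("wrist");cv2.imwrite("pics/w1.png",c["img"])
print(s["ee_pos"])
for r in tip_of(c,"key_square_top")[:2]:print(r["position"],r["p"],wr(c,s,r["position"],.06))
E
```

```text
[0.58555432 0.08129055 0.13812164]
[226.4, 278.4] 0.65 [0.58544094 0.08171447 0.06      ]
```

View pics/w1.png

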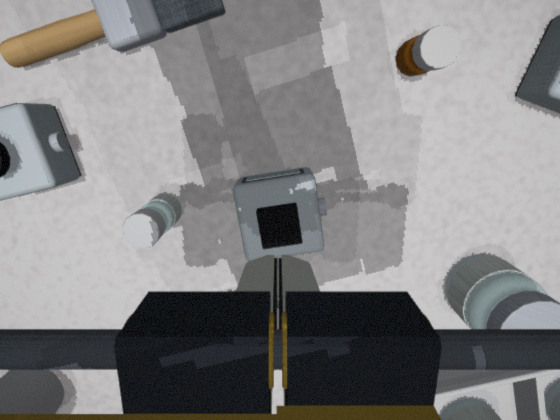

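The wrist view shows the square key at about (225,279), directly under the tips and well within 1 mm. I descend.

step_arm([
  [[0,0,25,0],[0,0,50,0],[0,0,65,0],[0,0,73,0],[0,0,73,0]],
])

```text
time: 2.78
ee_pos: [0.5862, 0.0816, 0.0658]
ee_rot: [-180.0, 0.0, 164.7]
force: [-0.0, -0.4, -0.3]
width: 0.0006
gripper_force: 0.0
```

step_arm([
  [[0,0,2,0],[0,0,4,0],[0,0,6,0],[0,0,8,0],[0,0,10,0]],
])

```text
time: 3.2
ee_pos: [0.5868, 0.0814, 0.0563]
ee_rot: [180.0, 0.1, 164.7]
force: [1.6, 0.5, 2.9]
width: 0.0005
gripper_force: 1.4
```

step_arm([
  [[0,0,1,0],[0,0,2,0],[0,0,3,0],[0,0,4,0],[0,0,4,0]],
])

```text
time: 3.62
ee_pos: [0.5868, 0.0814, 0.0522]
ee_rot: [180.0, 0.1, 164.7]
force: [1.8, 1.2, 6.5]
width: 0.0005
gripper_force: 3.5
```

step_arm([
  [[0,0,0.5,0],[0,0,0.5,0],[0,0,0.5,0]],
])

```text
time: 3.87
ee_pos: [0.5868, 0.0814, 0.0521]
ee_rot: [180.0, 0.1, 164.7]
force: [0.1, 0.4, 11.7]
width: 0.0003
gripper_force: 5.8
```

step_arm([
  [[0,0,-3,0],[0,0,-6,0],[0,0,-9,0],[0,0,-12,0],[0,0,-20,0]],
])

```text
time: 4.28
ee_pos: [0.585, 0.0812, 0.0703]
ee_rot: [-179.9, -0.2, 164.7]
force: [0.0, -0.5, -1.5]
width: 0.0007
gripper_force: 0.0
```

step_arm([
  [[0,0,-20,0],[0,0,-50,0],[0,0,-80,0],[0,0,-80,0],[0,0,-80,0]],
])

```text
time: 4.7
ee_pos: [0.5866, 0.0814, 0.1528]
ee_rot: [180.0, 0.1, 164.7]
force: [0.0, -0.4, -0.3]
width: 0.0003
gripper_force: 0.0
```

step_arm([
  [[17,36,0,4],[34,72,0,8],[51,107,0,12],[68,143,0,16],[85,177,0,18]],
])

```text
time: 5.12
ee_pos: [0.5494, 0.276, 0.1498]
ee_rot: [-179.9, -0.1, 146.5]
force: [0.8, -0.3, 0.4]
width: 0.0002
gripper_force: 0.0
```

```bash
python3 - <<'E'
from h import *
s=state();c=read_camera("wrist");cv2.imwrite("pics/w2.png",c["img"])
print(s["ee_pos"],s["ee_rot"])
R=Ro.from_euler("xyz",s["ee_rot"],degrees=True).as_matrix()
for r in tip_of(c,"key_bar_top")[:4]:
    P=wr(c,s,r["position"],.06);print(r["position"],r["p"],P,np.round(1000*R.T@(P-s["ee_pos"]),1))
E
```

```text
[0.54940721 0.27600269 0.14976374] [-1.79877394e+02 -8.39370362e-02  1.46480369e+02]
[15.2, 203.7] 0.68 [0.41414361 0.31060214 0.06      ] [131.7 -45.7  90.1]
[177.9, 324.1] 0.66 [0.54065672 0.3191648  0.06      ] [31.  31.3 89.7]
[383.8, 104.1] 0.59 [0.58540451 0.08378329 0.06      ] [-136.3 -140.2   89.9]
[191.0, 520.6] 0.57 [0.62326712 0.42725305 0.06      ] [ 21.8 167.1  89.4]
```

View pics/w2.png

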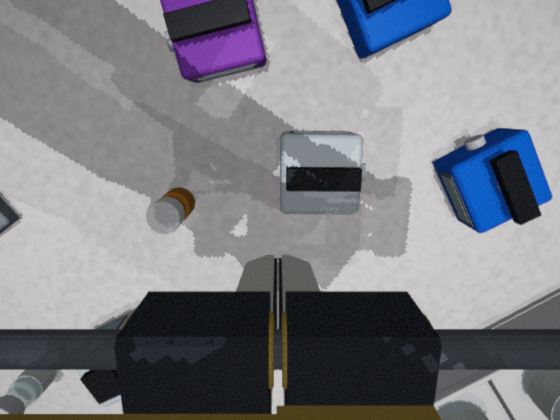

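The grey bar key is at (178,324), aligned with the finger line. I move over it and re-check.

step_arm([
  [[15,15,10,0],[30,31,25,0],[30,31,40,0],[30,31,40,0],[30,31,40,0]],
])

```text
time: 5.63
ee_pos: [0.542, 0.3159, 0.1098]
ee_rot: [-179.8, -0.1, 146.7]
force: [0.4, 0.7, 1.0]
width: 0.0001
gripper_force: 0.0
```

```bash
python3 - <<'E'
from h import *
s=state();c=read_camera("wrist")
print(s["ee_pos"],s["ee_rot"])
R=Ro.from_euler("xyz",s["ee_rot"],degrees=True).as_matrix()
for r in tip_of(c,"key_bar_top")[:4]:
    P=wr(c,s,r["position"],.06);print(r["position"],r["p"],P,np.round(1000*R.T@(P-s["ee_pos"]),1))
E
```

```text
[0.54202035 0.31592644 0.10983268] [-1.79827800e+02 -8.76549937e-02  1.46726095e+02]
[55.0, 137.6] 0.93 [0.41390205 0.31043816 0.06      ] [104.  -74.7  50.2]
[13.0, 370.6] 0.74 [0.46434083 0.4236286  0.06      ] [124.   47.6  49.9]
[236.9, 282.4] 0.64 [0.54141628 0.31904226 0.06      ] [ 2.1  2.4 49.8]
[247.2, 503.8] 0.61 [0.62053435 0.42767764 0.06      ] [ -4.4 136.7  49.4]
```

step_arm([
  [[1,2,15,0],[1,2,30,0],[1,2,40,0],[1,2,45,0],[1,2,45,0]],
])

```text
time: 6.15
ee_pos: [0.5429, 0.3185, 0.0656]
ee_rot: [-179.9, -0.0, 146.7]
force: [-1.1, -0.1, -0.5]
width: 0.0003
gripper_force: 0.0
```

step_arm([
  [[0,0,2,0],[0,0,4,0],[0,0,6,0],[0,0,8,0],[0,0,10,0]],
])

```text
time: 6.57
ee_pos: [0.5433, 0.3192, 0.0564]
ee_rot: [180.0, 0.0, 146.7]
force: [0.2, -0.8, 2.1]
width: 0.0004
gripper_force: 1.3
```

step_arm([
  [[0,0,1,0],[0,0,2,0],[0,0,3,0],[0,0,4.5,0],[0,0,4.5,0]],
])

```text
time: 6.98
ee_pos: [0.5434, 0.3192, 0.0522]
ee_rot: [180.0, 0.0, 146.7]
force: [-1.4, -0.4, 6.9]
width: 0.0007
gripper_force: 3.6
```

step_arm([
  [[0,0,0,0],[0,0,0,0]],
])

```text
time: 7.15
ee_pos: [0.5434, 0.3192, 0.0522]
ee_rot: [180.0, 0.0, 146.7]
force: [-0.4, -1.0, 7.2]
width: 0.0006
gripper_force: 3.9
```

The key is fully down at the stop. I draw back up.

step_arm([
  [[0,0,-3,0],[0,0,-6,0],[0,0,-9,0],[0,0,-14,0],[0,0,-25,0]],
])

```text
time: 7.57
ee_pos: [0.5419, 0.3186, 0.0758]
ee_rot: [-179.8, -0.1, 146.7]
force: [-0.6, -0.2, 0.3]
width: 0.0008
gripper_force: 0.0
```

step_arm([
  [[0,0,-30,0],[0,0,-60,0],[0,0,-90,0],[0,0,-120,0],[0,0,-120,0]],
])

```text
time: 7.98
ee_pos: [0.5449, 0.3201, 0.2035]
ee_rot: [179.6, 0.2, 146.7]
force: [0.2, 0.3, 1.2]
width: 0.001
gripper_force: 0.0
```

```bash
python3 - <<'E'
from h import *
c=read_camera("scene");cv2.imwrite("pics/end.png",c["img"])
a=cv2.imread("pics/scene.png")
for r,q in((217,297),(167,380)):
    p,b=[x[r-20:r+20,q-20:q+20].astype(int) for x in(a,c["img"])];print(np.abs(p-b).mean(),np.abs(p-b).max())
E
```

```text
6.277291666666667 12
17.923541666666665 66
```

View pics/end.png

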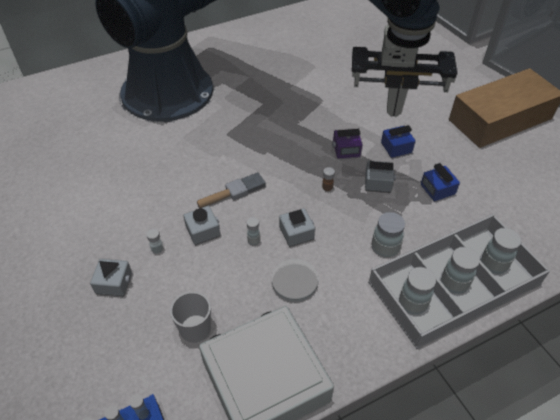

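The end view shows both counters where they were, the square at (217,297) and the bar at (168,380). Both keys are up and nothing else has moved, so I hand in.

```bash
python3 -c "
from cell import *
print(job_done())"
```

```text
the job is handed in; nothing more can be done
None
```

I pressed the square key and then the grey bar key down to their stops. In the last picture both keys are back up, the arm is clear and nothing looks moved; the job is handed in, but no verdict came back.

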